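Set the fine focus against its end stop and lock it

TASK

Set the microscope's fine focus to its locked end position, leaving the coarse focus as it is set: push the tall orange inner knob down just far enough to free it, turn it clockwise (seen from above) while it is pushed until you feel it come gently against its end stop, then let go so that it springs fully up again, locked. Do not turn the dark outer knob, do not ram the orange knob down to the bottom of its travel, and leave everything else on the table where it is.

Things in the scene. Friction and masses are not known exactly. Their poses are not given: they have to be found in the camera images.
- stand: Fixed microscope stand: black base plate 220 x 360 x 14 mm, origin under its centre, x/y along its short/long sides. A grey block 110 x 110 mm on it, top 48 mm above the table, carries two concentric focus knobs with vertical axis at (-20, -90) mm in this frame. A steel column (345 mm tall) at (70, 135) mm holds the black tube with red camera over (-30, 135) mm.
- fine_top (a point): Centre of the flat top of the orange fine-focus knob (inner, plastic, ribbed, round, diameter 28 mm), on the common axis, 108 mm above the table at rest. The knob stands 40 mm proud of the coarse knob; grip it across any diameter, keeping the fingertips at least 8 mm above the coarse knob before pushing. A white line on its top and side shows its angle.
- fine_push (a joint): How far the orange knob is pushed down, m: 0 sprung up, 0.009 at the bottom. The spring pushes back with 2.6 N at first, 7.8 N at 4 mm, 13 N at 8 mm. On its way the knob turns freely only while pushed 3.5 mm or more (5 to 6 is good, 8 is too much); less deep it is keyed to the coarse knob and drags it along. Let go short of the lock it stays about 3.5 mm down.
- fine_knob (a joint): Angle of the orange knob relative to the coarse knob, rad, clockwise from above; 0: white lines meet. Starts -0.15 to 0.05. The end stop varies, 0.8 to 1.3, and is hidden: feel for it. Turning takes 0.012 N m; at the stop torque rises steeply, and above 0.2 N m the coarse knob is dragged along. Let go within 0.10 rad of the stop, the knob springs up to 0 push, locked.
- coarse_knob (a joint): Angle of the dark steel coarse-focus knob (outer ring, diameter 64 mm, 20 mm high, top 68 mm above the table), rad, growing clockwise seen from above; it starts anywhere between -0.6 and 0.6, stays where it is left (friction 0.2 N m) and must not turn.
- coarse_mark (a point): The white mark on the rim of the coarse knob's top, 30 mm from the axis.
- die: Bystander: steel drawing die, a ring of diameter 44 mm, 18 mm high, on the plate below the tube; origin at the centre of its underside.
- lens_cap: Bystander: black lens cap, diameter 42 mm, 9 mm high, lying on the plate beside the control block, about 90 mm from the knob axis; origin under its centre.
- jar: Bystander: glass jar with blue cap, diameter 60 mm, 75 mm high; origin under its centre.
- screwdriver: Bystander: screwdriver lying on the table to the robot's right.
- objective: Bystander: aluminium spare objective, diameter 36 mm, 48 mm tall, standing beyond the stand; origin under its centre.
- mug: Bystander: blue mug, diameter 80 mm, 95 mm high; origin under its centre.
- brush: Bystander: cleaning brush lying on the table to the robot's right.

How it is judged:
On the way, in this order (a step that is already met when the one before it is completed fails the run):
1. the orange knob is pushed down and freed at its starting angle (value of joint fine_push above 0.0036 m and value of joint fine_knob below 0.5 rad), for 0.1 s.
2. the orange knob is turned clockwise under the push, beyond 0.62 rad (value of joint fine_push above 0.003 m and value of joint fine_knob above 0.62 rad), for 0.05 s.
At the end, for the whole second after the job is handed in: the orange knob has sprung up (pushed less than 1.2 mm) in its locked end position (between 0.62 and 1.45 rad from the coarse knob's mark, which with the knob up is only possible in the lock), and the white mark of the coarse knob is within 2.5 mm (about 0.08 rad) of where it started (value of joint fine_push below 0.0012 m and value of joint fine_knob between 0.62 and 1.45 rad and distance of coarse_mark from where it was at the start of the episode below 0.0025 m); the robot touches nothing.
It fails at once if the coarse knob is turned: its white mark moves more than 2.5 mm (about 0.08 rad) (distance of coarse_mark from where it was at the start of the episode above 0.0025 m).
It fails at once if the orange knob is pushed more than 8 mm down (over 13 N) (value of joint fine_push above 0.008 m).
It fails at once if a bystander is moved by more than 10 mm (distance of any of die, lens_cap, jar, screwdriver, objective, mug, brush from where it was at the start of the episode above 0.01 m).
It also fails if it takes over 54 s, if anything falls off the work surface, if the arm or the gripper's body presses on something with over 40 N, if the wrist force passes 120 N, or if a joint passes its speed limit or range.

ROBOT

A 6-joint arm with a two-finger parallel gripper is mounted at the origin on the work surface. World frame = base frame: x ahead of the robot, y to its left, z up, the work surface at z = 0. Lengths are in m, angles in rad, forces in N, time in s.
With the tool pointing down it reaches from about 0.3 to 0.775 m from the base axis. Payload 14.6 kg.
Tool frame: the origin (TCP) lies at the very end of the fingers, on their centre line; the grasp point (between the pads) lies 19 mm behind it; x points along the fingers, z is the direction in which the jaws open and shut, and the axes are right-handed (so a half turn about x gives the same grasp; the last joint's range is limited). The gripper opens to 94 mm and grips with 3 to 60 N. Pads are 16 mm wide; open, the fingers measure 119 mm over their backs; the gripper's body (75 mm by 177 mm) begins 78 mm behind the grasp point.
Start: joints at [-1.373, 0.3, 1.521, -0, 1.321, -0.067], TCP at [0.144, -0.531, 0.205] pointing down, gripper open.
Joint ranges: [-3.03, 3.03], [-0.79, 2.21], [0.23, 2.52], [-1.04, 4.18], [0, 3.07], [-2.55, 2.55]. Speed limits (rad/s): [2.22, 2.22, 2.57, 3.14, 3.14, 3.14].

INTERFACE

Orientations are given as [roll, pitch, yaw] about the fixed x, y, z axes, in that order (R = Rz(yaw) Ry(pitch) Rx(roll)).
In Python, from station import ctrl gives the robot as it stands. The module is installed in compiled form; this text tells all that it offers.
- The arm moves only by the tool servo_tool, never from a script. Its argument "motion" is one flat list of numbers, 4 for each row, row after row: the shift along the tool's x, y, z in mm, then the turn about the tool's x in degrees. In form: [dx, dy, dz, roll, dx, dy, dz, roll, ...]. A call has 1 to 20 rows; each row is the pose to reach, as a shift and turn from the pose commanded when the call began, along the tool's axes at that moment; what a row does not reach only later rows make up. A row lasts 1/8 s, in which the tool goes at most 62.5 mm and 10.7 degrees, less where a joint would pass 70% of its speed; a pose out of reach is approached as far as the arm can. A call with a gripper value outside its range is refused whole. "gripper" is the opening, from 0 (shut) to 1 (fully open), set as the call begins (left out, the last holds). The fingers move at their own pace and stop on an object; "force" is the grip in N (left out, the last holds). Time passes only in rows, so rows that repeat a pose let the fingers close. It gives the time, the measured TCP pose, the force and the opening at its end, in the units of the state.
- ctrl.get_obs(): the state, without advancing time (a new reading comes with each control period).
- ctrl.camera(name): name is "side" or "top"; returns a dict with "color" (420x560x3 uint8, red, green, blue), "z_map" (420x560 float32, m along the optical axis (not along the pixel's ray), 0 where there is no reading), "fx", "fy", "cx", "cy" (pixels), "rvec" (rotation vector, rad) and "tvec" (3), from world to camera coordinates, as OpenCV has them. Camera axes: x right, y down, z forward; pixel columns grow to the right and rows downward; lengths in m; the calibration is good to about 2 mm. A picture is of the moment at which its call begins.
- ctrl.hand_in(): hands the job in, once; it reports no verdict.
The state is a dict: "time_s": time; "qpos": joint angles; "joint_vel": joint speeds; "tau": joint torques, N m; "ee_pos": TCP position; "eef_rot": TCP orientation; "force": force on the tool from outside, world axes, zero at the start; "moment": the same for the moment, N m; "grip_width": finger opening in m.
Only numpy, scipy, OpenCV 4.12 (cv2) and the standard library are available. Lean on these libraries where they do the work, as an engineer would, in place of code of your own. Each camera call takes 0.05 s, during which the arm holds its last target.

## Working session

There is one attempt and no reset: what is moved stays moved. The work goes in short steps, Python scripts to look and compute and a tool call to move; the robot and the scene stay as the last step left them, time stands still between calls to the robot, and variables do not carry over. Pictures are saved under pics/ and viewed, and the job is handed in when it is done.

Besides the shell and the picture viewer there is one more tool, called after ">>>" by a JSON object that holds its "name" and its "arguments". servo_tool: Moves the arm, as the interface text tells. Its arguments: {"type":"object","properties":{"motion":{"type":"array","items":{"type":"number"}},"gripper":{"type":"number"},"force":{"type":"number"}},"required":["motion"]}

```bash
mkdir -p pics
cat > h.py <<'E'
import numpy as np, cv2
from station import ctrl
def cam(n,save=None):
    c=ctrl.camera(n)
    if save: cv2.imwrite('pics/'+save,c['color'][:,:,::-1])
    return c
def cloud(c):
    z=c['z_map'];v,u=np.mgrid[:z.shape[0],:z.shape[1]]
    P=np.stack([(u-c['cx'])/c['fx']*z,(v-c['cy'])/c['fy']*z,z],-1)
    R=cv2.Rodrigues(np.array(c['rvec'],float))[0]
    W=(P-np.array(c['tvec']).ravel())@R
    W[z<=0]=np.nan
    return W
E
python3 - <<'E'
from h import *
o=ctrl.get_obs();print(o)
for n in('side','top'):
    c=cam(n,n+'0.png');W=cloud(c);np.savez('/tmp/%s0.npz'%n,W=W,col=c['color'])
    R=cv2.Rodrigues(np.array(c['rvec'],float))[0];print(n,c['fx'],-R.T@np.array(c['tvec']).ravel())
    r,g,b=[c['color'][:,:,i].astype(int) for i in range(3)]
    m=(r>150)&(g>60)&(g<160)&(b<90)
    v,u=np.nonzero(m);print(len(u),u.min() if len(u) else 0,u.max() if len(u) else 0,v.min() if len(u) else 0,v.max() if len(u) else 0)
    print(np.nanmedian(W[m],0),np.nanpercentile(W[m],[2,98],axis=0))
E
```

```text
{'time_s': 0.0, 'qpos': array([-1.37258334e+00,  3.00450710e-01,  1.52156222e+00,  5.62805443e-06,
        1.32071158e+00, -6.65876419e-02]), 'joint_vel': array([-0.00113061,  0.00053275, -0.00221153, -0.00171252, -0.00052322,
        0.0004604 ]), 'tau': array([ 3.87135791e-03, -5.31803513e+01, -3.52733946e+01,  7.10428390e-02,
        2.43738864e-02, -9.42697943e-05]), 'ee_pos': array([ 0.14389852, -0.53057474,  0.2049055 ]), 'eef_rot': array([3.07018874, 1.56966445, 1.76419165]), 'force': array([-0.20261018,  0.02723592, -0.66539913]), 'moment': array([ 0.02782635, -0.02327963, -0.00615534]), 'grip_width': 0.09393987632755471}
side 451.42875790273183 [0.88432046 0.96881476 0.82600542]
677 166 294 155 272
[0.87800292 0.02825739 0.03331692] [[ 8.32554911e-01 -5.09923911e-02  4.36885858e-04]
 [ 9.28278480e-01  1.21926665e-01  6.21407379e-02]]
top 381.0747840630731 [ 0.51146598 -0.01250892  1.27545437]
490 76 506 107 376
[0.85231264 0.08710955 0.01186246] [[ 0.41849901 -0.42950968 -0.00362946]
 [ 0.94884402  0.58056728  0.33901188]]
```

View pics/side0.png

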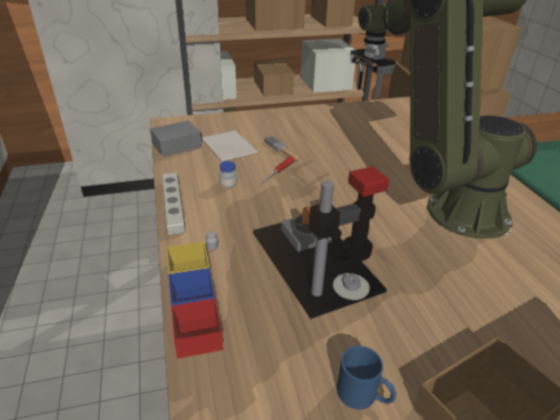

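View pics/top0.png

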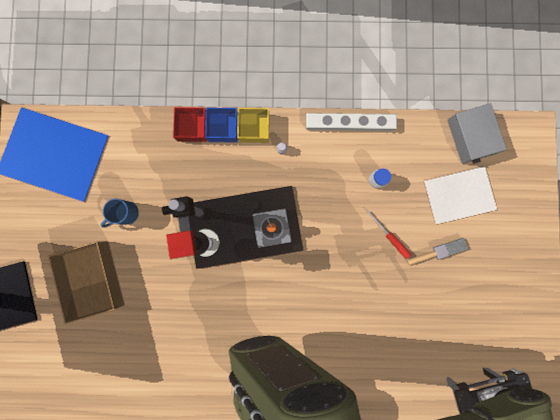

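The top view shows the block at about (272,228) with the orange knob on it, and the column and tube to its left at about (180,220). In the side view the knob is partly hidden behind the stand at about (305,215). I'll zoom in on the knob.

Run:
```python
from h import *
d=np.load('/tmp/top0.npz');W=d['W'];c=d['col']
z=c[198:262,235:320,::-1];cv2.imwrite('pics/topz0.png',cv2.resize(z,None,fx=9,fy=9,interpolation=cv2.INTER_CUBIC))
np.set_printoptions(precision=4,suppress=True,linewidth=200)
sub=W[185:275,160:320].reshape(-1,3)
for lo,hi in((.1,.116),(.06,.075),(.043,.053),(.008,.02),(.018,.035)):
    s=sub[(sub[:,2]>lo)&(sub[:,2]<hi)]
    if lo==.1: s=s[(s[:,1]<.1)&(s[:,1]>-.1)]
    s2=s[:,:2].astype(np.float32)
    print(lo,len(s),s.mean(0),cv2.minAreaRect(s2),cv2.minEnclosingCircle(s2))
r,g,b=[c[:,:,i].astype(int) for i in range(3)]
m=(r>130)&(r>1.6*g)&(W[:,:,2]>.09)&(W[:,:,2]<.12);m[:, :240]=0
v,u=np.nonzero(m);print(len(u),u.mean(),v.mean(),W[m].mean(0))
```

```text
0.1 65 [0.5381 0.0077 0.1071] ((0.5385138988494873, 0.0075920457020401955), (0.025255495682358742, 0.02611004002392292), 77.16717529296875) ((0.5378465056419373, 0.008069089613854885), 0.014562174677848816)
0.06 264 [0.5389 0.015  0.067 ] ((0.5682522654533386, 0.10765500366687775), (0.2724452614784241, 0.064119353890419), 72.81686401367188) ((0.5658255219459534, 0.1084054559469223), 0.13664226233959198)
0.043 786 [0.5373 0.0097 0.0472] ((0.5363263487815857, 0.09471370279788971), (0.12239272892475128, 0.2963782250881195), 0.9563614130020142) ((0.5459993481636047, 0.09195716679096222), 0.15425364673137665)
0.008 5072 [0.5411 0.1002 0.0132] ((0.5346792936325073, 0.13220715522766113), (0.219722181558609, 0.42567935585975647), 10.460526466369629) ((0.5349958539009094, 0.13192127645015717), 0.23697629570960999)
0.018 351 [0.5589 0.1347 0.0231] ((0.5368231534957886, 0.0995660051703453), (0.21200932562351227, 0.3499070703983307), 9.419840812683105) ((0.5266897678375244, 0.10346413403749466), 0.18497097492218018)
47 271.40425531914894 227.93617021276594 [0.5364 0.0084 0.1072]
```

View pics/topz0.png

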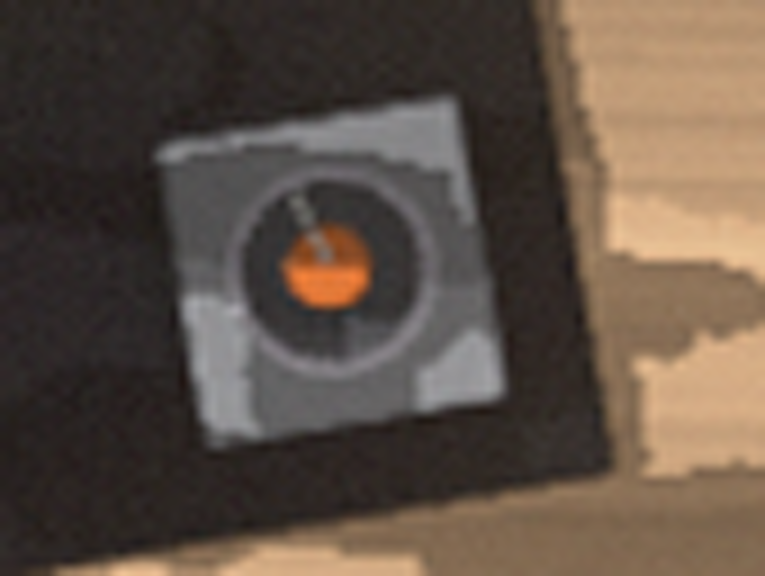

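```bash
cat >> h.py <<'E'
np.set_printoptions(precision=4,suppress=True,linewidth=200)
def ray(c,u,v,z):
    R=cv2.Rodrigues(np.array(c['rvec'],float))[0];C=-R.T@np.array(c['tvec']).ravel()
    d=R.T@np.array([(u-c['cx'])/c['fx'],(v-c['cy'])/c['fy'],1]);return C+d*(z-C[2])/d[2]
from scipy.spatial.transform import Rotation as Ro
def tool(o): return Ro.from_euler('xyz',o['eef_rot']).as_matrix()
def show(t):
    o=ctrl.get_obs();R=tool(o);print('t',o['time_s'],'q',o['qpos'],'p',o['ee_pos'],'F',o['force'],'M',o['moment'],'w',o['grip_width'])
    print(R);print('shift mm',R.T@(np.array(t)-o['ee_pos'])*1000)
E
python3 - <<'E'
from h import *
c=cam('top')
f=lambda a,o:o+(a+.5)/9-.5
print(ray(c,f(328,235),f(266,198),.108),ray(c,f(331,235),f(272,198),.068))
# block outline corners in zoom
cs=[(157,150),(455,97),(505,395),(208,447)]
P=np.array([ray(c,f(a,235),f(b,198),.048) for a,b in cs]);print(P,P.mean(0))
show([.538,.008,.2])
E
```

```text
[0.5389 0.0097 0.108 ] [0.5378 0.0093 0.068 ]
[[ 0.5809  0.0728  0.048 ]
 [ 0.6017 -0.0337  0.048 ]
 [ 0.4954 -0.0531  0.048 ]
 [ 0.4752  0.0525  0.048 ]] [0.5383 0.0096 0.048 ]
t 0.15 q [-1.3726  0.3003  1.5214 -0.      1.3207 -0.0666] p [ 0.1439 -0.5306  0.2051] F [-0.4871  0.0691 -0.4961] M [-0.016   0.0107 -0.0043] w 0.09401396429368342
[[-0.0002  0.9651  0.2617]
 [ 0.0008  0.2617 -0.9651]
 [-1.      0.     -0.0009]]
shift mm [   5.429   521.3434 -416.7022]
```

>>> {"name": "servo_tool", "arguments": {"motion": [0,40,-32,-6,0,80,-64,-13,0,120,-96,-20,0,160,-128,-27,0,200,-160,-34,0,240,-192,-41,0,280,-224,-48,0,320,-256,-55,0,360,-288,-62,0,400,-320,-69,0,440,-352,-76,0,480,-384,-83,0,510,-408,-88,0,521,-417,-90,0,521,-417,-90,0,521,-417,-90], "gripper": 1, "force": 25}}

```text
time_s: 2.15
ee_pos: [0.5371, 0.007, 0.2055]
eef_rot: [-2.68, 1.571, -2.417]
force: [0.0, -0.3, 0.2]
grip_width: 0.0936
```

Run:
```python
from h import *
show([.5383,.009,.12])
c=cam('top','t1.png');c=cam('side','s1.png')
```

```text
t 2.15 q [-0.055   0.2715  1.5574 -0.0002  1.3129 -0.3178] p [0.5371 0.007  0.2055] F [ 0.0168 -0.2883  0.2096] M [-0.017  -0.0822  0.0211] w 0.09363914813217275
[[-0.0002 -0.2598  0.9657]
 [-0.0002  0.9657  0.2598]
 [-1.     -0.0001 -0.0002]]
shift mm [85.4716  1.6269  1.6462]
```

View pics/s1.png

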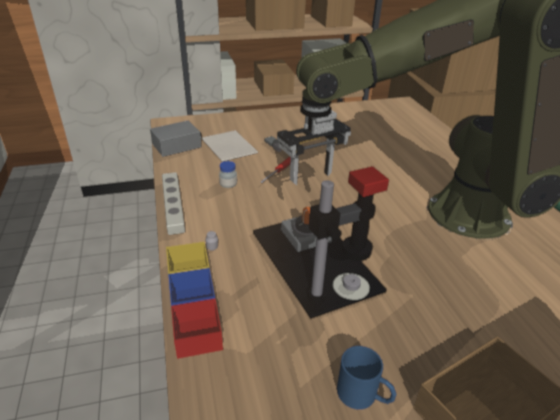

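View pics/t1.png

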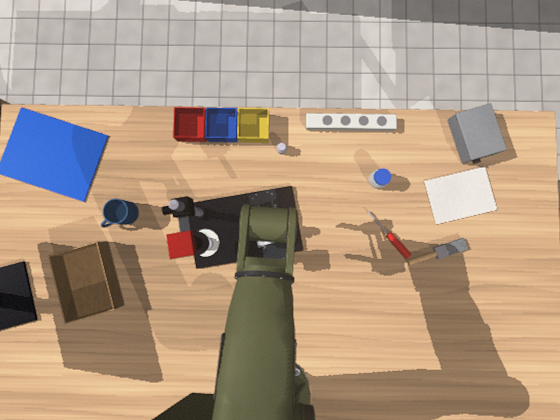

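The arm hangs over the block (side view: fingers above the knob, at about (310,160)), well clear of the tube. The wrist joint has room for the turn, so I'll descend.

>>> {"name": "servo_tool", "arguments": {"motion": [15,1.6,1.6,0,40,1.6,1.6,0,65,1.6,1.6,0,85,1.6,1.6,0,100,1.6,1.6,0,112,1.6,1.6,0,120,1.6,1.6,0,124,1.6,1.6,0,124,1.6,1.6,0,124,1.6,1.6,0]}}

```text
time_s: 3.5
ee_pos: [0.539, 0.0099, 0.0819]
eef_rot: [-0.322, 1.57, -0.057]
force: [-0.7, -0.6, -0.5]
grip_width: 0.094
```

Run:
```python
from h import *
show([.5383,.009,.081])
c=cam('side')
z=c['color'][150:260,250:390,::-1];cv2.imwrite('pics/sz2.png',cv2.resize(z,None,fx=5,fy=5,interpolation=cv2.INTER_CUBIC))
```

```text
t 3.5 q [-0.0495  0.4109  1.6792 -0.      1.0508 -0.3143] p [0.539  0.0099 0.0819] F [-0.6659 -0.5516 -0.512 ] M [-0.0618 -0.0752  0.0312] w 0.09401901086807092
[[ 0.0007 -0.2617  0.9651]
 [-0.      0.9652  0.2617]
 [-1.     -0.0002  0.0007]]
shift mm [ 0.8633 -0.7341 -0.9148]
```

View pics/sz2.png

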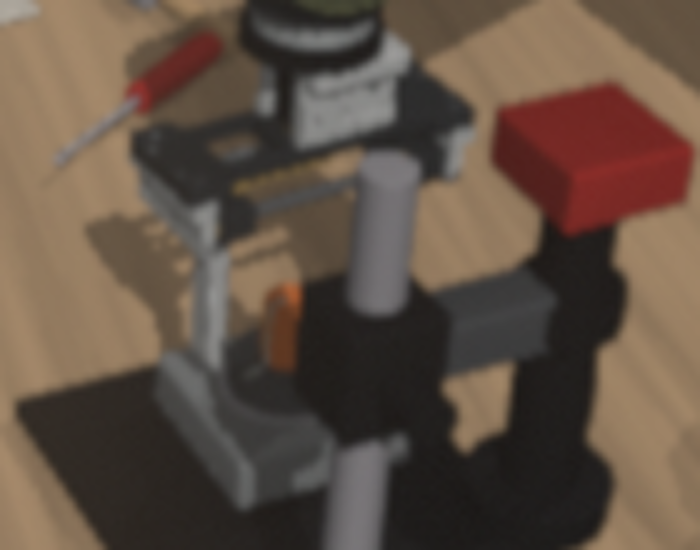

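The knob (orange, zoomed at (285,330)) stands between the fingers, with the near finger at (210,310). Next I close the gripper.

>>> {"name": "servo_tool", "arguments": {"motion": [0.5,-0.7,-0.9,0,0.5,-0.7,-0.9,0,0.5,-0.7,-0.9,0,0.5,-0.7,-0.9,0,0.5,-0.7,-0.9,0,0.5,-0.7,-0.9,0,0.5,-0.7,-0.9,0,0.5,-0.7,-0.9,0], "gripper": 0, "force": 25}}

```text
time_s: 4.55
ee_pos: [0.5386, 0.0092, 0.0811]
eef_rot: [-0.122, 1.569, 0.143]
force: [4.4, 2.2, 0.1]
grip_width: 0.0272
```

Run:
```python
from h import *
show([.5383,.009,.081])
```

```text
t 4.55 q [-0.0511  0.4108  1.6814  0.0003  1.048  -0.3161] p [0.5386 0.0092 0.0811] F [4.3698 2.2076 0.0913] M [ 0.3206 -0.9788  0.0014] w 0.027205350932032316
[[ 0.0015 -0.2617  0.9651]
 [ 0.0002  0.9651  0.2617]
 [-1.     -0.0002  0.0015]]
shift mm [ 0.1473 -0.0737 -0.3752]
```

>>> {"name": "servo_tool", "arguments": {"motion": [0,0,0.7,0,0,0,0.7,0,0.5,0,0.7,0,1,0,0.7,0,1.5,0,0.7,0,2,0,0.7,0,2.5,0,0.7,0,3,0,0.7,0,3,0,0.7,0,3,0,0.7,0]}}

```text
time_s: 5.8
ee_pos: [0.5388, 0.0092, 0.0781]
eef_rot: [-0.217, 1.571, 0.048]
force: [0.8, 0.2, 5.2]
grip_width: 0.0276
```

Run:
```python
from h import *
show([.5383,.009,.0755])
```

```text
t 5.8 q [-0.0509  0.416   1.6819  0.      1.0434 -0.3157] p [0.5388 0.0092 0.0781] F [0.8317 0.2131 5.2153] M [ 0.1025 -0.0956  0.02  ] w 0.02757465290592562
[[ 0.0003 -0.2617  0.9651]
 [ 0.      0.9651  0.2617]
 [-1.     -0.0001  0.0003]]
shift mm [ 2.6066 -0.0676 -0.5765]
```

>>> {"name": "servo_tool", "arguments": {"motion": [0.5,0,0,0,1,0,0,0,1.5,0,0,0,2,0,0,0,2.5,0,0,0,2.5,0,0,0,2.5,0,0,0]}}

```text
time_s: 6.68
ee_pos: [0.5389, 0.0092, 0.0759]
eef_rot: [-0.356, 1.57, -0.092]
force: [0.1, 0.3, 8.8]
grip_width: 0.0271
```

Run:
```python
from h import *
show([.5383,.009,.0755])
c=cam('side')
z=c['color'][195:235,285,::-1] if 0 else c['color'][190:240,280:340,::-1];cv2.imwrite('pics/sz3.png',cv2.resize(z,None,fx=10,fy=10,interpolation=cv2.INTER_CUBIC))
show([.5383,.009,.0755])
```

```text
t 6.675 q [-0.0509  0.4192  1.6834 -0.      1.0386 -0.3157] p [0.5389 0.0092 0.0759] F [0.0592 0.3413 8.7805] M [ 0.0348  0.1321 -0.0155] w 0.027084353081222066
[[ 0.0005 -0.2617  0.9651]
 [-0.      0.9651  0.2617]
 [-1.     -0.0002  0.0004]]
shift mm [ 0.3948 -0.0411 -0.6468]
t 6.725 q [-0.0508  0.4192  1.6834 -0.0001  1.0386 -0.3156] p [0.5389 0.0092 0.0759] F [0.0813 0.9639 8.741 ] M [ 0.0345  0.1094 -0.0141] w 0.02743594784112193
[[ 0.0004 -0.2617  0.9651]
 [-0.0001  0.9651  0.2617]
 [-1.     -0.0002  0.0004]]
shift mm [ 0.3643 -0.0372 -0.6246]
```

View pics/sz3.png

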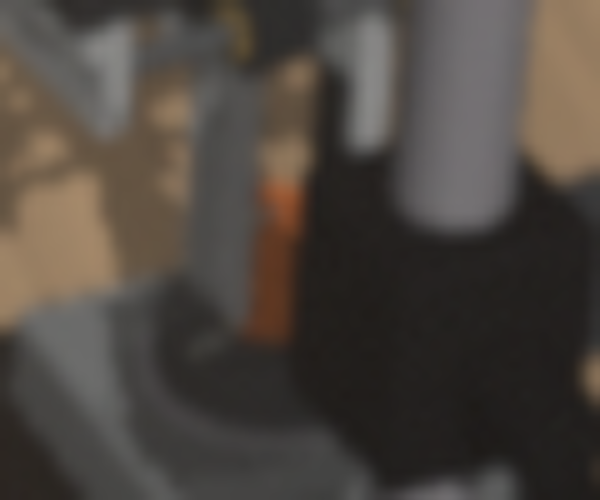

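Pushed about 5 mm (8.8 N). The coarse knob's white mark shows in the zoom at (205,345), which gives me a check. I start turning.

>>> {"name": "servo_tool", "arguments": {"motion": [0.4,0,0,0,0.4,0,0,2,0.4,0,0,4,0.4,0,0,6,0.4,0,0,8,0.4,0,0,10,0.4,0,0,12,0.4,0,0,12]}}

```text
time_s: 7.72
ee_pos: [0.5391, 0.0093, 0.0756]
eef_rot: [0.033, 1.57, 0.087]
force: [-0.2, 1.1, 9.1]
grip_width: 0.0278
```

Run:
```python
from h import *
show([.5383,.009,.0755])
c=cam('side')
z=c['color'][190:240,280:340,::-1];cv2.imwrite('pics/sz4.png',cv2.resize(z,None,fx=10,fy=10,interpolation=cv2.INTER_CUBIC))
```

```text
t 7.725 q [-0.0508  0.4196  1.6835  0.0002  1.0375 -0.1057] p [0.5391 0.0093 0.0756] F [-0.2223  1.0739  9.1184] M [ 0.1792 -0.0815  0.0108] w 0.02782708839101368
[[ 0.001  -0.0548  0.9985]
 [ 0.0001  0.9985  0.0548]
 [-1.      0.      0.001 ]]
shift mm [ 0.1    -0.2463 -0.7974]
```

View pics/sz4.png

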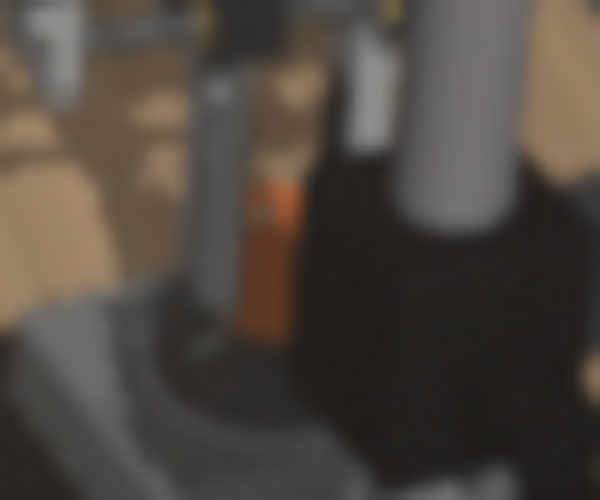

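The coarse mark is unchanged at (205,345) and the torque is low, so the knob turns freely.

>>> {"name": "servo_tool", "arguments": {"motion": [0,0,0,3,0,0,0,6,0,0,0,9,0,0,0,12,0,0,0,15,0,0,0,18,0,0,0,21,0,0,0,24,0,0,0,26,0,0,0,26]}}

```text
time_s: 9.02
ee_pos: [0.5395, 0.0093, 0.0758]
eef_rot: [0.454, 1.569, 0.055]
force: [2.4, 1.9, 7.9]
grip_width: 0.0276
```

Run:
```python
from h import *
show([.5383,.009,.0755])
c=cam('side')
z=c['color'][190:240,280:340,::-1];cv2.imwrite('pics/sz5.png',cv2.resize(z,None,fx=10,fy=10,interpolation=cv2.INTER_CUBIC))
```

```text
t 9.025 q [-0.0508  0.4196  1.683   0.0003  1.0369  0.3481] p [0.5395 0.0093 0.0758] F [2.3695 1.8712 7.9459] M [ 0.2484 -0.4782 -0.0351] w 0.027567734620963714
[[ 0.0021  0.3885  0.9214]
 [ 0.0001  0.9215 -0.3885]
 [-1.      0.0009  0.0019]]
shift mm [ 0.2653 -0.7398 -0.9774]
```

View pics/sz5.png

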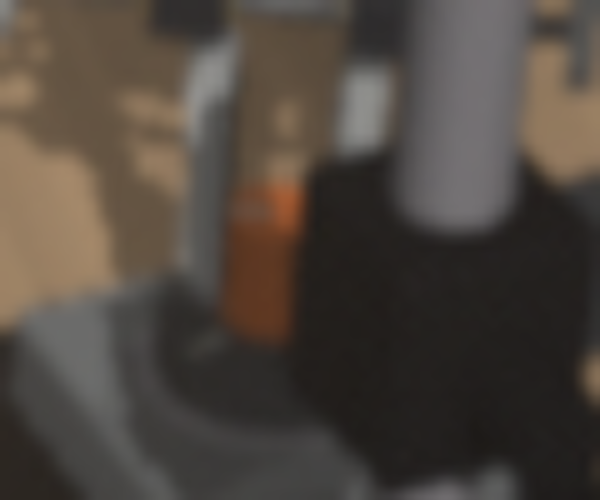

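The coarse mark hasn't moved. Push force has sagged a little, to 7.9 N, so I press slightly deeper, relieve the sideways force and carry on in small steps.

>>> {"name": "servo_tool", "arguments": {"motion": [0.4,0.2,0.1,0,0.7,0.4,0.2,0,0.7,0.4,0.2,2,0.7,0.4,0.2,4,0.7,0.4,0.2,4]}}

```text
time_s: 9.7
ee_pos: [0.5397, 0.0094, 0.0751]
eef_rot: [0.347, 1.569, -0.122]
force: [1.3, -0.5, 9.5]
grip_width: 0.0275
```

Run:
```python
from h import *
show([.5383,.009,.0755])
```

```text
t 9.7 q [-0.0504  0.4212  1.6826 -0.0001  1.0361  0.4185] p [0.5397 0.0094 0.0751] F [ 1.255  -0.4597  9.461 ] M [-0.0033 -0.1986 -0.0011] w 0.0274908022266381
[[ 0.0017  0.4518  0.8921]
 [-0.0002  0.8921 -0.4518]
 [-1.      0.0006  0.0016]]
shift mm [-0.4039 -0.9826 -1.0633]
```

>>> {"name": "servo_tool", "arguments": {"motion": [0,0,0,1,0,0,0,2,0,0,0,3,0,0,0,3]}}

```text
time_s: 10.2
ee_pos: [0.5397, 0.0094, 0.0751]
eef_rot: [0.421, 1.569, -0.1]
force: [2.0, -0.2, 9.8]
grip_width: 0.0277
```

```bash
cat > s.py <<'E'
from h import *
F=[];M=[]
o=ctrl.get_obs();R=tool(o)
for i in range(1): F.append(o['force']);M.append(o['moment'])
print(o['time_s'],'p',o['ee_pos'],'q6',o['qpos'][5],'F',o['force'],'Ftool',R.T@o['force'],'M',o['moment'],'tau6',o['tau'][5])
E
python3 s.py
```

```text
10.2 p [0.5397 0.0094 0.0751] q6 0.4705843644136223 F [ 1.9721 -0.2218  9.8375] Ftool [-9.8338  0.7966  1.8376] M [ 0.0115 -0.1909  0.0204] tau6 0.1407108223065734
```

>>> {"name": "servo_tool", "arguments": {"motion": [0,0,0,1,0,0,0,2,0,0,0,3,0,0,0,3]}}

```text
time_s: 10.7
ee_pos: [0.5398, 0.0094, 0.0751]
eef_rot: [0.473, 1.569, -0.101]
force: [2.1, -0.8, 10.1]
grip_width: 0.0278
```

```bash
python3 s.py
```

```text
10.7 p [0.5398 0.0094 0.0751] q6 0.522962175244439 F [ 2.1155 -0.8476 10.0689] Ftool [-10.0645   0.4446   2.2548] M [ 0.0041 -0.3119 -0.0563] tau6 0.1409314200282097
```

>>> {"name": "servo_tool", "arguments": {"motion": [0,0,0,1,0,0,0,2,0,0,0,3,0,0,0,3]}}

```text
time_s: 11.2
ee_pos: [0.5398, 0.0094, 0.0752]
eef_rot: [0.51, 1.569, -0.115]
force: [2.0, -0.8, 9.7]
grip_width: 0.0272
```

```bash
python3 s.py
```

```text
11.2 p [0.5398 0.0094 0.0752] q6 0.5753274005970866 F [ 1.9801 -0.7651  9.6506] Ftool [-9.6462  0.5493  2.0707] M [-0.0654 -0.3525 -0.0427] tau6 0.14123354572802782
```

>>> {"name": "servo_tool", "arguments": {"motion": [0,0,0,1,0,0,0,2,0,0,0,3,0,0,0,3]}}

```text
time_s: 11.7
ee_pos: [0.5399, 0.0094, 0.0752]
eef_rot: [0.562, 1.569, -0.116]
force: [1.9, -0.5, 9.5]
grip_width: 0.0274
```

```bash
python3 s.py
```

```text
11.7 p [0.5399 0.0094 0.0752] q6 0.6276663298946982 F [ 1.9164 -0.5407  9.5248] Ftool [-9.5205  0.792   1.8491] M [-0.1299 -0.3465 -0.0229] tau6 0.14151756651699543
```

>>> {"name": "servo_tool", "arguments": {"motion": [0,0,0,1,0,0,0,2,0,0,0,3,0,0,0,3]}}

```text
time_s: 12.2
ee_pos: [0.5399, 0.0093, 0.0752]
eef_rot: [0.602, 1.568, -0.128]
force: [2.6, -0.8, 10.4]
grip_width: 0.0277
```

```bash
python3 s.py
```

```text
12.2 p [0.5399 0.0093 0.0752] q6 0.6800557779703181 F [ 2.6448 -0.8449 10.3768] Ftool [-10.3704   1.1489   2.5537] M [-0.1097 -0.4459 -0.0097] tau6 0.1418529124930501
```

>>> {"name": "servo_tool", "arguments": {"motion": [0,0,0,1,0,0,0,2,0,0,0,3,0,0,0,3]}}

```text
time_s: 12.7
ee_pos: [0.54, 0.0093, 0.0752]
eef_rot: [0.643, 1.568, -0.14]
force: [2.6, -0.3, 9.1]
grip_width: 0.0277
```

```bash
python3 s.py
```

```text
12.7 p [0.54   0.0093 0.0752] q6 0.7324208346718649 F [ 2.5774 -0.2622  9.1373] Ftool [-9.1309  1.6454  2.0304] M [-0.0717 -0.4769 -0.0716] tau6 0.14209482818841934
```

>>> {"name": "servo_tool", "arguments": {"motion": [0,0.3,0.3,1,0,0.3,0.3,2,0,0.3,0.3,3,0,0.3,0.3,3]}}

```text
time_s: 13.2
ee_pos: [0.5401, 0.0093, 0.0751]
eef_rot: [0.654, 1.569, -0.181]
force: [1.4, -0.5, 9.6]
grip_width: 0.0273
```

```bash
python3 s.py
python3 - <<'E'
from h import *
c=cam('side')
z=c['color'][190:240,280:340,::-1];cv2.imwrite('pics/sz6.png',cv2.resize(z,None,fx=10,fy=10,interpolation=cv2.INTER_CUBIC))
E
```

```text
13.2 p [0.5401 0.0093 0.0751] q6 0.7848138111187729 F [ 1.3987 -0.5405  9.6368] Ftool [-9.6341  0.685   1.3533] M [-0.1963 -0.205  -0.049 ] tau6 0.14065150637179613
```

View pics/sz6.png

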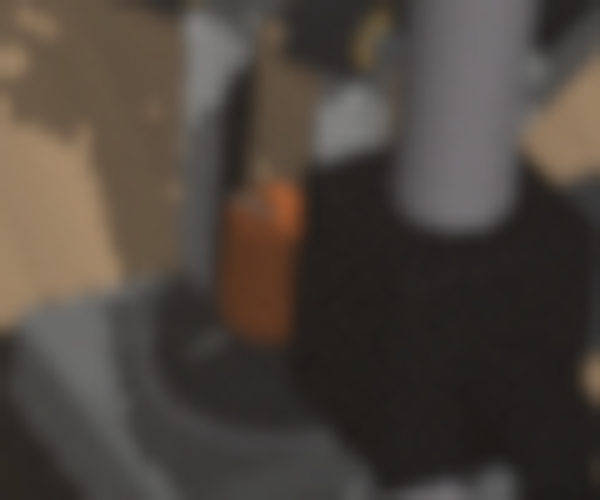

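>>> {"name": "servo_tool", "arguments": {"motion": [0,0,0,1,0,0,0,2,0,0,0,2]}}

```text
time_s: 13.62
ee_pos: [0.5401, 0.0093, 0.0751]
eef_rot: [0.661, 1.569, -0.209]
force: [1.4, -0.9, 9.1]
grip_width: 0.0274
```

```bash
python3 s.py
```

```text
13.625 p [0.5401 0.0093 0.0751] q6 0.8196937467448301 F [ 1.3901 -0.9104  9.0554] Ftool [-9.0526  0.4854  1.6051] M [-0.13   -0.2788  0.0418] tau6 0.17967556603252888
```

>>> {"name": "servo_tool", "arguments": {"motion": [0,0,0,1,0,0,0,2,0,0,0,2]}}

```text
time_s: 14.0
ee_pos: [0.5403, 0.0093, 0.0751]
eef_rot: [0.72, 1.569, -0.184]
force: [2.7, -0.9, 8.5]
grip_width: 0.0275
```

```bash
python3 s.py
```

```text
14.0 p [0.5403 0.0093 0.0751] q6 0.8544525697250194 F [ 2.6664 -0.8605  8.5367] Ftool [-8.531   1.5764  2.3375] M [-0.1609 -0.3378  0.1954] tau6 0.29257072135806084
```

>>> {"name": "servo_tool", "arguments": {"motion": [0,0,0,1,0,0,0,2,0,0,0,2]}}

```text
time_s: 14.38
ee_pos: [0.5403, 0.0093, 0.0751]
eef_rot: [0.77, 1.569, -0.169]
force: [2.5, -1.3, 9.7]
grip_width: 0.0273
```

```bash
python3 s.py
```

```text
14.375 p [0.5403 0.0093 0.0751] q6 0.8893244180975108 F [ 2.4612 -1.2699  9.6903] Ftool [-9.6843  1.2527  2.4935] M [-0.1539 -0.4631  0.1626] tau6 0.3229712136089802
```

The stop is felt: tau6 rose from 0.14 to 0.32 N m and the torque reached about 0.18 N m. I back off slightly to relieve it, then look at the coarse mark.

>>> {"name": "servo_tool", "arguments": {"motion": [0,0,0,-1,0,0,0,-2,0,0,0,-2]}}

```text
time_s: 14.75
ee_pos: [0.5402, 0.0093, 0.0751]
eef_rot: [0.708, 1.569, -0.196]
force: [2.2, -0.8, 8.5]
grip_width: 0.0275
```

```bash
python3 s.py
python3 - <<'E'
from h import *
c=cam('side')
z=c['color'][190:240,280:340,::-1];cv2.imwrite('pics/sz7.png',cv2.resize(z,None,fx=10,fy=10,interpolation=cv2.INTER_CUBIC))
E
```

```text
14.75 p [0.5402 0.0093 0.0751] q6 0.8540164269241325 F [ 2.1516 -0.7783  8.4691] Ftool [-8.4646  1.2208  1.9544] M [-0.2217 -0.3114  0.0458] tau6 -0.07981129456311464
```

View pics/sz7.png

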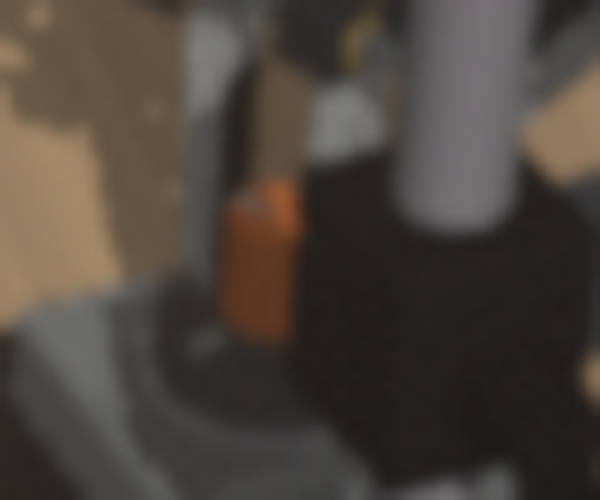

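Torque is relieved, and the coarse mark at (207,342) has shifted by well under a pixel. Now I let go.

>>> {"name": "servo_tool", "arguments": {"motion": [0,0,0,0,0,0,0,0,0,0,0,0,0,0,0,0,0,0,0,0,0,0,0,0,0,0,0,0,0,0,0,0], "gripper": 1}}

```text
time_s: 15.8
ee_pos: [0.5395, 0.0095, 0.0744]
eef_rot: [1.61, 1.571, 0.705]
force: [-0.3, -0.4, -0.3]
grip_width: 0.0938
```

```bash
python3 s.py
python3 - <<'E'
from h import *
c=cam('side')
z=c['color'][190:240,280:340,::-1];cv2.imwrite('pics/sz8.png',cv2.resize(z,None,fx=10,fy=10,interpolation=cv2.INTER_CUBIC))
E
```

```text
15.8 p [0.5395 0.0095 0.0744] q6 0.8543199761047737 F [-0.268  -0.3605 -0.3044] Ftool [ 0.3044 -0.4335  0.1177] M [-0.0523 -0.1051  0.0061] tau6 -7.155153525673086e-05
```

View pics/sz8.png

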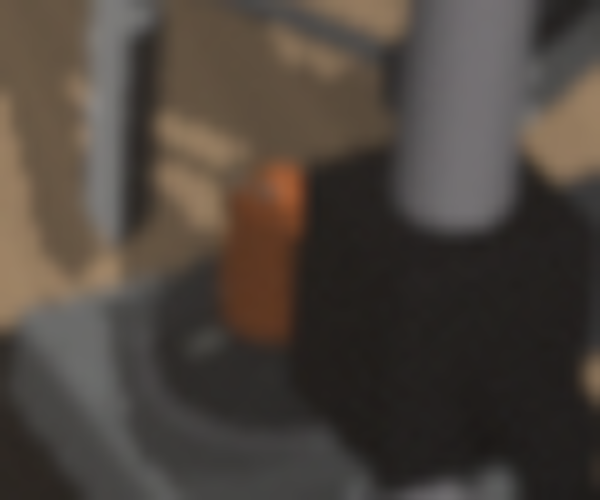

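The knob's top edge has risen by about 2 px in the zoomed view (from 180 to 160), consistent with about 5 mm. I retreat for a look from above.

>>> {"name": "servo_tool", "arguments": {"motion": [-15,0,0,0,-40,0,0,0,-80,0,0,0,-120,0,0,0,-150,0,0,0,-150,0,0,0]}}

```text
time_s: 16.6
ee_pos: [0.5403, 0.0095, 0.2275]
eef_rot: [0.859, 1.566, -0.046]
force: [-1.0, -0.4, 0.4]
grip_width: 0.0941
```

Run:
```python
from h import *
show([.2,-.45,.224])
```

```text
t 16.6 q [-0.0502  0.2589  1.5216  0.      1.3562  0.8544] p [0.5403 0.0095 0.2275] F [-1.0352 -0.3826  0.3589] M [ 0.0271 -0.0214 -0.006 ] w 0.09405187230289173
[[ 0.0049  0.7861  0.618 ]
 [-0.0002  0.618  -0.7862]
 [-1.      0.0037  0.0032]]
shift mm [   1.9041 -551.5128  150.9322]
```

>>> {"name": "servo_tool", "arguments": {"motion": [0,-40,11,0,0,-90,25,0,0,-140,39,0,0,-190,53,0,0,-240,67,0,0,-290,81,0,0,-340,95,0,0,-390,109,0,0,-440,123,0,0,-490,137,0,0,-530,148,0,0,-530,148,0,0,-530,148,0]}}

```text
time_s: 18.23
ee_pos: [0.2145, -0.4338, 0.2239]
eef_rot: [2.728, 1.57, 1.823]
force: [-0.1, -0.2, -0.2]
grip_width: 0.0938
```

Run:
```python
from h import *
c=cam('top','t9.png');W=cloud(c);col=c['color']
W0=np.load('/tmp/top0.npz')['W'];c0=np.load('/tmp/top0.npz')['col']
z=np.hstack([cv2.resize(x[205:250,250:295,::-1],None,fx=8,fy=8,interpolation=cv2.INTER_CUBIC) for x in (c0,col)]);cv2.imwrite('pics/tz9.png',z)
for w in(W0,W):
    s=w[215:240,258:285].reshape(-1,3); t=s[s[:,2]>.09];print(len(t),np.median(t,0))
for n,cc in(('side',cam('side','s9.png')),):
  pass
```

```text
67 [0.5391 0.0067 0.1074]
67 [0.5391 0.0068 0.1078]
```

View pics/tz9.png

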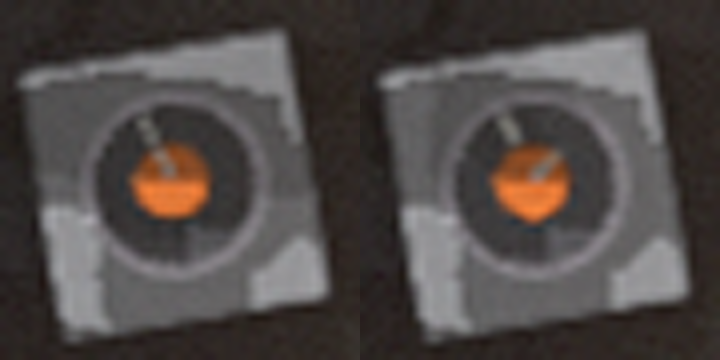

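View pics/t9.png

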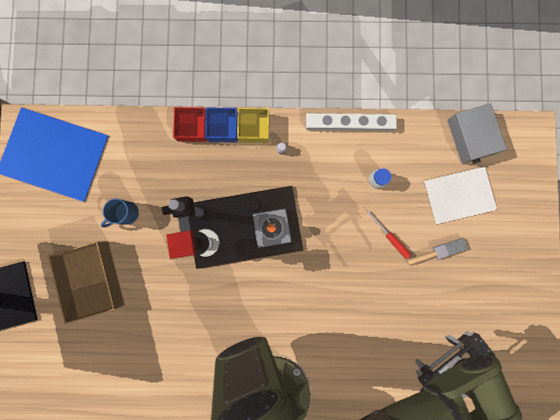

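Side by side, the fine line has turned clockwise from up-left (160,160) to up-right (550,160). The coarse mark is at (148,125) before and (508,127) after, which is (148,127) in the same crop, so it stayed put. The knob top is at 107.8 mm against 107.4 mm at the start, so it is fully up. Bystanders look unchanged.

```bash
python3 -c "
from station import ctrl
print(ctrl.hand_in())"
```

```text
the job is handed in; nothing more can be done
None
```

The fine focus is at its locked end position with the orange knob fully sprung up, and I have handed the job in. `hand_in()` gives no verdict.

- **What I did:** I gripped the orange knob at 25 N and pushed it about 5–6 mm down (about 9–10 N). I turned it about 66° clockwise until the torque rose at the end stop, backed off 2°, let go and drew the arm clear. It took about 18 s of the 54 s allowed.
- **Knob up and locked:** in the final top view the knob's top is at 107.8 mm, against 107.4 mm at the start. Its white line has turned clockwise from the coarse mark.
- **Coarse knob:** its mark shows no visible shift, with less than half a pixel of difference, under about 1 mm. My last 2° step against the stop brought the torque close to the 0.2 N m at which the coarse knob is dragged, so a shift of a few tenths of a millimetre is possible.
- **Bystanders:** all that I could see in the top view are where they were. The black lens cap can't be made out against the black plate, so I didn't check it separately.
- **Disagreement:** while pushing, the depth from arm position (5–6 mm) and the depth from spring force (4–5.5 mm) differed by up to about 1 mm. Both stayed clear of the 8 mm limit.

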